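# Lay the tall carton down in the carrying tray

### The arm

A 6-joint arm with a two-finger parallel gripper is mounted at the origin on a cart in front of the work surface, level with it; the furniture and walls round the work are solid. World frame = base frame: x ahead of the robot, y to its left, z up, the work surface at z = 0. Lengths are in m, angles in rad, forces in N, time in s.
With the tool pointing down it reaches from about 0.2 to 0.875 m from the base axis. Payload 3.4 kg.
Tool frame: the origin (TCP) lies at the very end of the fingers, on their centre line; the grasp point (between the pads) lies 19 mm behind it (bot.hold_point_z is the distance from the TCP to the grasp point, in m); z points along the fingers, y is the direction in which the jaws open and shut (so a half turn about z gives the same grasp; the last joint's range is limited). The gripper opens to 94 mm and grips with 3 to 60 N. Pads are 16 mm wide; open, the fingers measure 119 mm over their backs; the gripper's body (75 mm by 177 mm) begins 78 mm behind the grasp point.
Start: joints at [-1.466, 0.276, 1.505, -0, 1.361, -0.121], TCP at [0.129, -0.56, 0.205] pointing down, gripper open.
Joint ranges: [-2.89, 2.89], [-0.75, 2.08], [0.22, 2.7], [-1.18, 4.32], [0.11, 2.71], [-2.7, 2.7]. Speed limits (rad/s): [2.57, 2.57, 3.14, 3.14, 3.14, 3.14].

### API

Orientations are given as a unit quaternion [w, x, y, z].
In Python, from bench import readout, vision, bot gives the robot as it stands. The module is installed in compiled form; this text tells all that it offers.
- The arm moves only by the shell command python3 -m inch 'ROWS' [FORCE]. ROWS is JSON, a list that holds one entry, the list of rows, each a list of 5 numbers: the shift along the tool's x, y, z normalised to -1 to 1, where 1 is 15 cm, then the turn about the tool's z normalised to -1 to 1, where 1 is 180 degrees, then the opening, from -1 (shut) to 1 (fully open), so that 0 is half open. In form: [[[x, y, z, turn, claw], ...]]. A call has 1 to 5 rows; each row is the pose to reach, as a shift and turn from the pose commanded when the call began, along the tool's axes at that moment, turning the shorter way round; what a row does not reach only later rows make up. A row lasts 1/10 s, in which the tool goes at most 50 mm and 8.59 degrees, less where a joint would pass 70% of its speed; a pose out of reach is approached as far as the arm can. A call with a number of a shift or a turn outside -1 to 1 is refused whole. A call with a gripper value outside its range is refused whole. The fingers move at their own pace and stop on an object; FORCE is the grip in N (left out, the last holds). Time passes only in rows, so rows that repeat a pose let the fingers close. It gives the time, the measured TCP pose, the force and the opening at its end, in the units of the state.
- readout.get_obs(): the state, without advancing time (a new reading comes with each control period).
- vision.read_camera(name): name is "scene" or "top"; returns a dict with "frame" (420x560x3 uint8, red, green, blue), "fx", "fy", "cx", "cy" (pixels), "dist_coeffs" ([k1, k2, p1, p2, k3] as OpenCV has them; the pictures are not rectified), "R" (3x3) and "t" (3): a world point X has camera coordinates R X + t. Camera axes: x right, y down, z forward; pixel columns grow to the right and rows downward; lengths in m; the calibration is good to about 2 mm. A picture is of the moment at which its call begins. There is no depth.
- bot.close_job(): hands the job in, once; it reports no verdict.
The state is a dict: "time_s": time; "joints": joint angles; "dq": joint speeds; "effort": joint torques, N m; "tcp_pos": TCP position; "ee_rot": TCP orientation; "contact_force": force on the tool from outside, world axes, zero at the start; "wrist_torque": the same for the moment, N m; "grip_width": finger opening in m.
Only numpy, scipy, OpenCV 4.12 (cv2) and the standard library are available. Lean on these libraries where they do the work, as an engineer would, in place of code of your own. Each camera call takes 0.05 s, during which the arm holds its last target.

### The job

The tall cardboard carton standing at one end of the wooden tray would fall over if the tray were carried. Push it near its top with the fingers so that it topples towards the empty end of the tray and lies on its broad face inside, then push it along the tray floor until its top end sits squarely up against the end wall. Do not pick the carton up, and leave the things round the tray where they are.

Things in the scene. Friction and masses are not known exactly. Their poses are not given: they have to be found in the camera images.
- tray: Shallow wooden tray, fixed. Origin: centre of its underside, on the worktop; z up, x along its length, pointing to the empty end (robot's left, within 15 degrees). Inside 280 mm (x) by 140 mm (y); floor top 8 mm above the worktop. Walls 10 mm thick; side walls rise to 20 mm above the worktop, end walls to 34 mm. A steel handle sticks out 27 mm from each end wall.
- tray_end (a point): Middle of the inner face of the end wall at the tray's empty end, 140 mm along the tray's x from its origin, at the height of the tray floor (8 mm above the worktop); axes as the tray's.
- carton: Plain rigid cardboard carton, blank label, 45 mm (x) by 90 mm (y) by 150 mm tall (z), 0.14 to 0.28 kg, loose. Origin: centre of its bottom face. Stands in the tray with that point 62 to 90 mm from the tray's middle towards its negative x, its x along the tray's x within 5 degrees. Pushed slowly 120 to 130 mm above its foot, it passes balance after about 40 mm and falls; a low push slides it.
- carton_center (a point): Centre of the carton, half-way up (75 mm from its bottom face), axes as the carton's.
- carton_top (a point): Centre of the carton's top face (150 mm from its bottom face), axes as the carton's. When the job is done it lies at the inner face of the tray's end wall at x = +140 mm of the tray, and 30.5 mm above the worktop.
- jam_jar: Closed glass jar of jam, 64 mm across, 99 mm tall, on the worktop beside the tray on the side away from the robot; bystander, leave alone. Origin: centre of its underside.
- cork: Wine cork standing on end, 23 mm across, 38 mm tall, beside the tray on the side away from the robot; bystander. Origin: centre of its underside.
- potato: Small potato, 45 x 49 x 34 mm, beside the tray on the side away from the robot; bystander. Origin: centre of its underside.
- bowl: Empty light plastic bowl, 125 mm across, 44 mm tall, on the worktop beyond the tray's empty end; bystander. Origin: centre of its underside.

How it is judged:
On the way:
1. the carton has toppled and lies on its broad face inside the tray, its top end towards the empty end (angle between the x axis of carton and the z axis of tray, either way round below 0.06 rad and height (world z) of carton_center below 0.036 m and height (world z) of each of carton_top, carton below 0.038 m and x of carton_top in the frame of tray above 0 m and x of carton in the frame of tray below 0.06 m), for 0.2 s.
At the end, for the whole second after the job is handed in: The carton lies at rest on a broad face on the tray floor (within about 3 degrees), its top end towards the tray's formerly empty end, the centre of its top face within 8 mm of that end wall and the carton square to the tray within 8 degrees (all of step 1 and x of carton_top in the frame of tray above 0.132 m and angle between the z axis of carton and the x axis of tray, either way round below 0.15 rad and linear speed of carton below 0.02 m/s and angular speed of carton below 0.15 rad/s); the robot touches nothing.
It fails at once if the carton is lifted while standing or tipping (its centre more than 22 mm higher than when it stands) (height (world z) of carton_center above 0.105 m).
It fails at once if the carton is lifted after it has been laid down (angle between the x axis of carton and the z axis of tray, either way round below 0.2 rad and height (world z) of carton_center above 0.055 m).
It fails at once if one of the things round the tray is moved more than 20 mm (distance of any of jam_jar, cork, potato, bowl from where it was at the start of the episode above 0.02 m).
It also fails if it takes over 38 s, if anything falls off the work surface, if the arm or the gripper's body presses on something with over 40 N, if the wrist force passes 120 N, or if a joint passes its speed limit or range.

## Working session

There is one attempt and no reset: what is moved stays moved. The work goes in short steps, Python scripts to look and compute and a shell command to move; the robot and the scene stay as the last step left them, time stands still between calls to the robot, and variables do not carry over. Pictures are saved under pics/ and viewed, and the job is handed in when it is done.

```bash
mkdir -p pics
python3 - <<'E'
from bench import readout, vision, bot
import cv2
o=readout.get_obs()
print({k:o[k] for k in('time_s','tcp_pos','ee_rot','grip_width','contact_force')},bot.hold_point_z)
for n in("scene","top"):
    c=vision.read_camera(n); cv2.imwrite(f"pics/{n}0.png",c["frame"][:,:,::-1])
    print(n,c["fx"],c["dist_coeffs"],c["R"],c["t"])
E
```

```text
{'time_s': 0.0, 'tcp_pos': array([ 0.12865929, -0.55985494,  0.20463282]), 'ee_rot': array([-8.82385003e-04,  9.93638495e-01,  1.12613334e-01,  1.52062729e-05]), 'grip_width': 0.09384275466607309, 'contact_force': array([ 0.00306023, -0.08627481,  0.64835409])} 0.0188
scene 430.5048537761763 [-0.06226434  0.          0.          0.          0.        ] [[-0.85005044 -0.52628269  0.02099469]
 [-0.38098727  0.58686866 -0.71444656]
 [ 0.36367973 -0.61531432 -0.69937497]] [0.50936437 0.2384522  0.81490347]
top 440.45514835716057 [-0.11106474  0.          0.          0.          0.        ] [[-0.00299872 -0.99985485 -0.01677152]
 [-0.99579228  0.00452181 -0.0915275 ]
 [ 0.09159005  0.01642648 -0.9956613 ]] [0.13251524 0.56625987 0.98536695]
```

View pics/scene0.png

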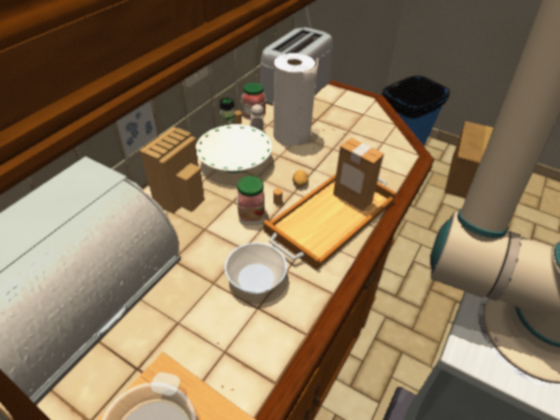

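View pics/top0.png

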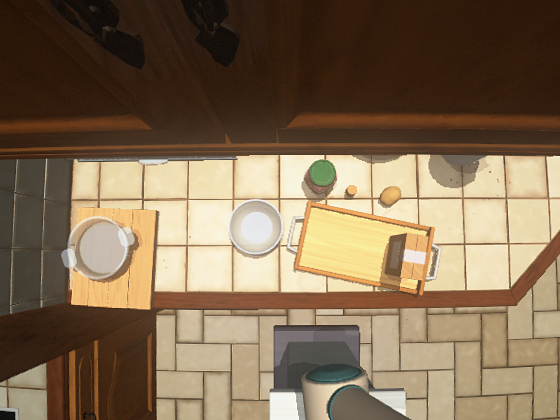

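The scene view shows the carton standing at the tray's right end, with the bowl past the empty end. In the top view the tray spans about (297..438, 203..293), the carton is at about (405,255), and the jar, cork and potato are on the far side. I'll enlarge the crops next.

Run:
```python
import cv2
a=cv2.imread('pics/top0.png')[190:305,280:450]; cv2.imwrite('pics/topz.png',cv2.resize(a,None,fx=4.6,fy=4.6,interpolation=cv2.INTER_CUBIC))
a=cv2.imread('pics/scene0.png')[130:270,250:410]; cv2.imwrite('pics/scz.png',cv2.resize(a,None,fx=4,fy=4,interpolation=cv2.INTER_CUBIC))
```

```text
(no output)
```

View pics/topz.png

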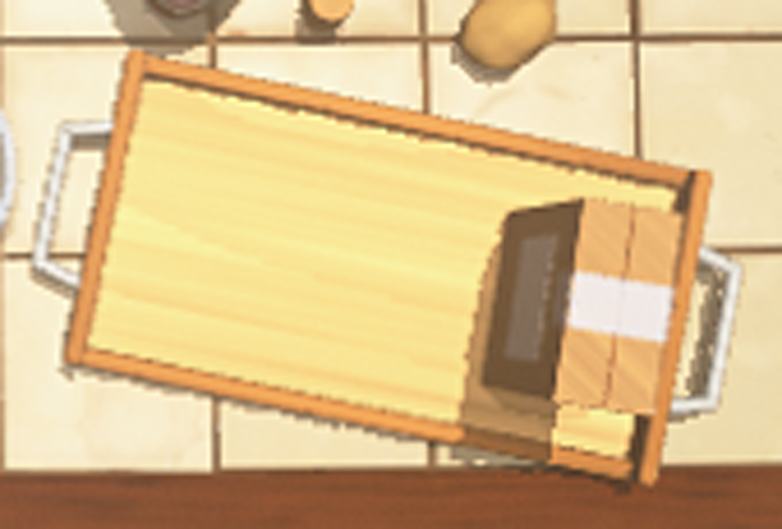

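View pics/scz.png

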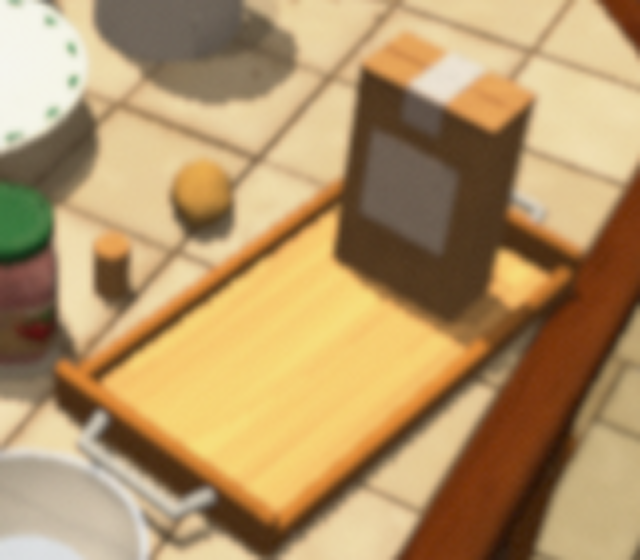

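```bash
cat > h.py <<'E'
import numpy as np, cv2
from bench import vision
def cam(n):
    c=vision.read_camera(n); K=np.array([[c["fx"],0,c["cx"]],[0,c["fy"],c["cy"]],[0,0,1.]])
    return c,K,np.array(c["dist_coeffs"],float),np.array(c["R"]),np.array(c["t"])
def proj(X,C):
    c,K,d,R,t=C; return cv2.projectPoints(np.asarray(X,float),cv2.Rodrigues(R)[0],t,K,d)[0][:,0]
def back(uv,z,C):
    c,K,d,R,t=C
    p=cv2.undistortPoints(np.asarray(uv,float).reshape(-1,1,2),K,d)[:,0]
    r=np.c_[p,np.ones(len(p))]@R; o=-R.T@t
    return o+r*((z-o[2])/r[:,2])[:,None]
E
python3 - <<'E'
from h import *
C=cam("top"); S=cam("scene")
f=lambda p:np.array(p)/4.6+[280,190]-0.4
g=lambda p:np.array(p)/4+[250,130]-0.4
T=back(f([[130,52],[710,172],[650,485],[68,362]]),.034,C)[:,:2]
print(T,[np.linalg.norm(T[i]-T[(i+1)%4]) for i in range(4)],T.mean(0))
print(np.degrees([np.arctan2(*(T[0]-T[1])[::-1]),np.arctan2(*(T[3]-T[2])[::-1])]))
B=back(f([[582,200],[685,212],[655,412],[553,402]]),.158,C)[:,:2]
print(B,[np.linalg.norm(B[i]-B[(i+1)%4]) for i in range(4)],B.mean(0))
T2=back(g([[62,368],[275,525]]),.034,S);print('scene tray',T2)
B2=back(g([[360,68],[407,32],[535,97],[495,133]]),.158,S);print('scene top',B2,B2.mean(0))
print('foot',back(g([[337,255],[465,320]]),.008,S))
print('things',back([[350,190],[390,196],[321,178],[256,227]],.03,C))
E
```

```text
[[ 0.59227437  0.06851078]
 [ 0.53093759 -0.22083663]
 [ 0.37658406 -0.18661216]
 [ 0.43917622  0.10017183]] [np.float64(0.29577715145790046), np.float64(0.15810227283038877), np.float64(0.2935350677471034), np.float64(0.15633767174678412)] [ 0.48474306 -0.05969154]
[78.03143681 77.68795893]
[[ 0.51205742 -0.12222523]
 [ 0.50650041 -0.16770343]
 [ 0.42002746 -0.15222489]
 [ 0.42487546 -0.1075511 ]] [np.float64(0.04581644743401278), np.float64(0.0878473543411052), np.float64(0.04493607597932045), np.float64(0.08840828832201655)] [ 0.46586519 -0.13742616]
scene tray [[0.58573254 0.06747049 0.034     ]
 [0.43305093 0.10208782 0.034     ]]
scene top [[ 0.50762934 -0.11849349  0.158     ]
 [ 0.50003936 -0.16531357  0.158     ]
 [ 0.41469939 -0.14829355  0.158     ]
 [ 0.42105767 -0.1058485   0.158     ]] [ 0.46085644 -0.13448728  0.158     ]
foot [[ 0.50791371 -0.12879652  0.008     ]
 [ 0.41709002 -0.11889304  0.008     ]]
things [[ 0.61761676 -0.02903403  0.03      ]
 [ 0.60336412 -0.12146762  0.03      ]
 [ 0.64585459  0.03749532  0.03      ]
 [ 0.53322832  0.18741421  0.03      ]]
```

Estimates: the tray centre is at (0.483, -0.059) with its x axis at 77.8°. The carton sits at tray x ≈ -0.079 with a yaw of about +2.4°, and its sizes match the given ones. Next I'll move behind it with the jaws across the tray, half open.

```bash
cat >> h.py <<'E'
from scipy.spatial.transform import Rotation as Ro
from bench import readout
A=np.radians(77.8); TC=np.array([.483,-.059]); ux=np.array([np.cos(A),np.sin(A)]); uy=np.array([-ux[1],ux[0]])
def st():
    o=readout.get_obs(); p=o["tcp_pos"]; d=p[:2]-TC
    q=o["ee_rot"]; R=Ro.from_quat([q[1],q[2],q[3],q[0]]).as_matrix()
    yaw=np.degrees(np.arctan2(R[1,0],R[0,0]))
    print("t %.2f tray s=%.4f y=%.4f z=%.4f yaw_err=%.2f F=%s w=%.3f"%(o["time_s"],d@ux,d@uy,p[2],yaw-77.8,np.round(o["contact_force"],1),o["grip_width"]))
    return p,R,yaw
def go(s,y,z):
    p,R,yaw=st(); w=np.r_[TC+s*ux+y*uy,z]-p
    print("norm shift",np.round(R.T@w/.15,3),"turn",round((yaw-77.8)/180,4))
E
python3 -m inch '[[[0.33,-0.24,0,-0.047,0],[0.66,-0.48,0,-0.095,0],[1,-0.72,0,-0.143,0],[1,-0.72,0,-0.19,0],[1,-0.72,0,-0.238,0]]]' 10
python3 -c "
from h import *
go(-.135,.002,.205)"
```

```text
time_s: 0.7
tcp_pos: [0.253, -0.4176, 0.2056]
ee_rot: [-0.001, 0.882, 0.472, 0.001]
contact_force: [-0.1, -0.4, 0.2]
grip_width: 0.0574
t 0.70 tray s=-0.3991 y=0.1491 z=0.2056 yaw_err=-21.47 F=[-0.1 -0.4  0.2] w=0.057
norm shift [1.997 0.268 0.009] turn -0.1193
```

```bash
python3 -m inch '[[[0.33,0.05,0,-0.04,0],[0.66,0.1,0,-0.08,0],[1,0.134,0,-0.119,0],[1,0.134,0,-0.119,0],[1,0.134,0,-0.119,0]]]'
python3 -c "
from h import *
go(-.135,.002,.205)"
```

```text
time_s: 1.2
tcp_pos: [0.3523, -0.3081, 0.2055]
ee_rot: [0.0, 0.781, 0.625, -0.0]
contact_force: [-0.1, -0.1, -0.3]
grip_width: 0.0474
t 1.20 tray s=-0.2711 y=0.0751 z=0.2055 yaw_err=-0.50 F=[-0.1 -0.1 -0.3] w=0.047
norm shift [0.912 0.479 0.003] turn -0.0028
```

```bash
python3 -m inch '[[[0.3,0.16,0,0,0],[0.6,0.32,0,0,0],[0.91,0.48,0,-0.003,0],[0.91,0.48,0,-0.003,0]]]'
python3 - <<'E'
from h import *
go(-.135,.002,.132)
for n in("scene","top"):
    c=cam(n)[0]["frame"][:,:,::-1]
    a=c[100:270,230:450] if n=="scene" else c[190:340,270:470]
    cv2.imwrite(f"pics/{n}1.png",cv2.resize(a,None,fx=3.4,fy=3.4,interpolation=cv2.INTER_CUBIC))
E
```

```text
time_s: 1.6
tcp_pos: [0.4546, -0.1898, 0.2053]
ee_rot: [-0.0, 0.778, 0.628, 0.001]
contact_force: [-1.3, 0.1, -0.3]
grip_width: 0.0468
t 1.60 tray s=-0.1338 y=0.0001 z=0.2053 yaw_err=0.04 F=[-1.3  0.1 -0.3] w=0.047
norm shift [-0.009 -0.013  0.489] turn 0.0002
```

View pics/scene1.png

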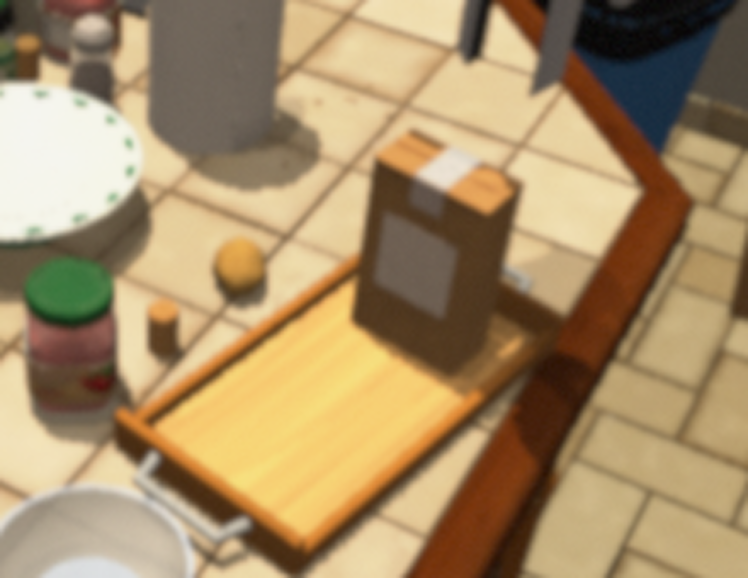

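View pics/top1.png

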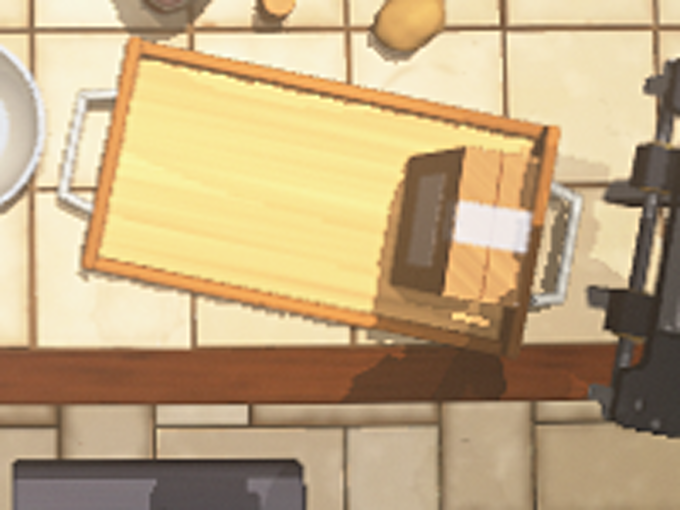

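Both pictures show the carton undisturbed. The fingertips are at crop (470,55) and (540,90) in the scene view. The gripper is at crop x ≈ 650 in the top view. I'll check that this agrees with the robot's reported pose.

Run:
```python
from h import *
p,R,y=st()
P=[p,p+R@[0,.03,0],p-R@[0,.03,0],p-R@[0,0,.1],p-R@[0,0,.15]]
print((proj(P,cam("scene"))-[230,100])*3.4); print((proj(P,cam("top"))-[270,190])*3.4)
```

```text
t 1.70 tray s=-0.1371 y=0.0018 z=0.2052 yaw_err=-0.08 F=[-0.6 -0.1  0.5] w=0.047
[[ 506.2284173    71.96876537]
 [ 468.69487698   53.92000356]
 [ 544.85313301   90.59247867]
 [ 535.84192064  -67.22319387]
 [ 552.16060824 -144.67935049]]
[[611.62718772 248.82308359]
 [621.19517596 196.05390494]
 [601.83081712 301.83467214]
 [684.26391722 252.93207668]
 [728.09904896 255.36624669]]
```

```bash
python3 -m inch '[[[0,0,0.16,0,0],[0,0,0.32,0,0],[0,0,0.48,0,0],[0,0,0.48,0,0]]]'
python3 -c "
from h import *
go(-.115,.002,.134)"
python3 -m inch '[[[0.03,0,0,0,0],[0.06,0,0,0,0],[0.09,0,0,0,0],[0.12,0,0,0,0],[0.15,0,0,0,0]]]'
python3 -c "
from h import *
go(-.115,.002,.134)"
```

```text
time_s: 2.2
tcp_pos: [0.4489, -0.1926, 0.1308]
ee_rot: [-0.003, 0.78, 0.626, -0.002]
contact_force: [-0.1, 0.4, 0.3]
grip_width: 0.047
t 2.20 tray s=-0.1378 y=0.0051 z=0.1308 yaw_err=-0.31 F=[-0.1  0.4  0.3] w=0.047
norm shift [ 0.152  0.02  -0.021] turn -0.0017
time_s: 2.7
tcp_pos: [0.4576, -0.1695, 0.1341]
ee_rot: [0.001, 0.779, 0.627, 0.0]
contact_force: [0.9, 0.4, 1.1]
grip_width: 0.0469
t 2.70 tray s=-0.1134 y=0.0015 z=0.1341 yaw_err=-0.08 F=[0.9 0.4 1.1] w=0.047
norm shift [-0.011 -0.003  0.001] turn -0.0005
```

```bash
python3 -m inch '[[[0.03,0,0,0,0],[0.06,0,0,0,0],[0.09,0,0,0,0],[0.11,0,0,0,0],[0.13,0,0,0,0]]]'
python3 - <<'E'
from h import *
st()
c=cam("scene")[0]["frame"][:,:,::-1]
cv2.imwrite("pics/s2.png",cv2.resize(c[100:270,230:450],None,fx=3,fy=3,interpolation=cv2.INTER_CUBIC))
E
```

```text
time_s: 3.2
tcp_pos: [0.4614, -0.1505, 0.1334]
ee_rot: [-0.0, 0.779, 0.627, -0.0]
contact_force: [-0.3, 0.4, 0.4]
grip_width: 0.0471
t 3.20 tray s=-0.0940 y=0.0018 z=0.1334 yaw_err=-0.10 F=[-0.3  0.4  0.4] w=0.047
```

View pics/s2.png

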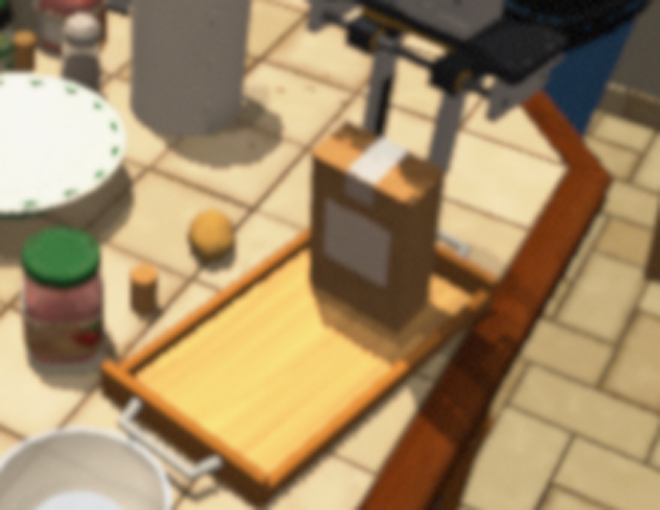

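The carton has begun to tip: its top is leaning toward the empty end while its foot stays put (front edge at about (320,320)–(395,360)). I'll keep pushing slowly.

```bash
python3 -m inch '[[[0.02,0,0,0,0],[0.04,0,0,0,0],[0.06,0,0,0,0],[0.08,0,0,0,0],[0.1,0,0,0,0]]]'
python3 -m inch '[[[0.02,0,0,0,0],[0.04,0,0,0,0],[0.06,0,0,0,0],[0.08,0,0,0,0],[0.1,0,0,0,0]]]'
python3 - <<'E'
from h import *
st()
c=cam("scene")[0]["frame"][:,:,::-1]
cv2.imwrite("pics/s3.png",cv2.resize(c[100:270,230:450],None,fx=3,fy=3,interpolation=cv2.INTER_CUBIC))
E
```

```text
time_s: 3.75
tcp_pos: [0.4646, -0.1359, 0.1335]
ee_rot: [0.0, 0.779, 0.627, 0.0]
contact_force: [0.8, -0.2, 0.4]
grip_width: 0.047
time_s: 4.25
tcp_pos: [0.4678, -0.1213, 0.1334]
ee_rot: [0.0, 0.779, 0.627, -0.0]
contact_force: [-0.1, -0.1, -0.4]
grip_width: 0.0474
t 4.25 tray s=-0.0641 y=0.0017 z=0.1334 yaw_err=-0.11 F=[-0.1 -0.1 -0.4] w=0.047
```

View pics/s3.png

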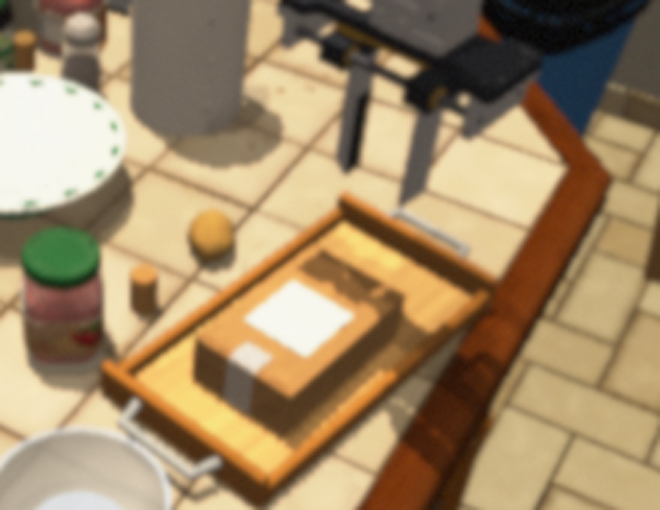

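The carton has toppled and lies flat with its taped top end toward the empty end (top corners at about (195,345) and (290,390)). I'll back off and measure.

```bash
python3 -m inch '[[[-0.12,0,0,0,0],[-0.24,0,0,0,0],[-0.24,0,0,0,0]]]'
python3 - <<'E'
from h import *
go(-.1,.002,.022)
for n in("scene","top"):
    c=cam(n)[0]["frame"][:,:,::-1]
    a=c[150:270,260:400] if n=="scene" else c[195:300,290:450]
    cv2.imwrite(f"pics/{n}4.png",cv2.resize(a,None,fx=5,fy=5,interpolation=cv2.INTER_CUBIC))
E
```

```text
time_s: 4.6
tcp_pos: [0.4601, -0.1581, 0.1335]
ee_rot: [0.0, 0.779, 0.627, -0.0]
contact_force: [0.2, 0.4, -0.3]
grip_width: 0.0471
t 4.60 tray s=-0.1017 y=0.0015 z=0.1335 yaw_err=-0.22 F=[ 0.2  0.4 -0.3] w=0.047
norm shift [ 0.012 -0.004  0.743] turn -0.0012
```

View pics/scene4.png

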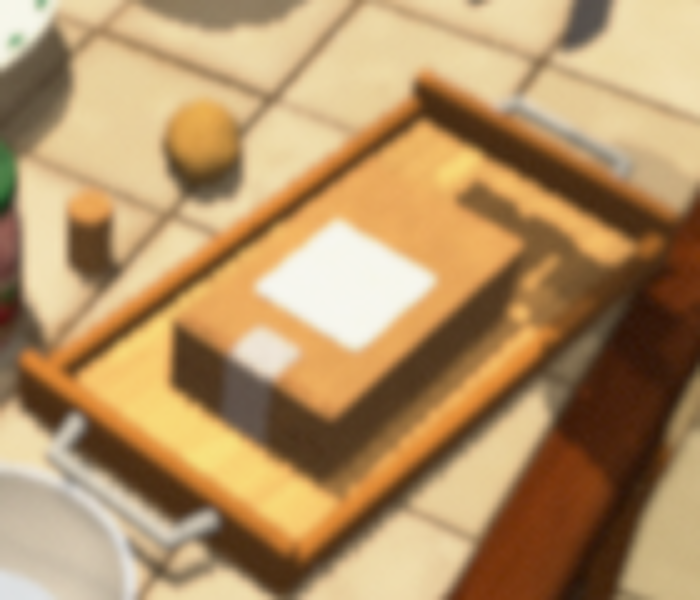

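View pics/top4.png

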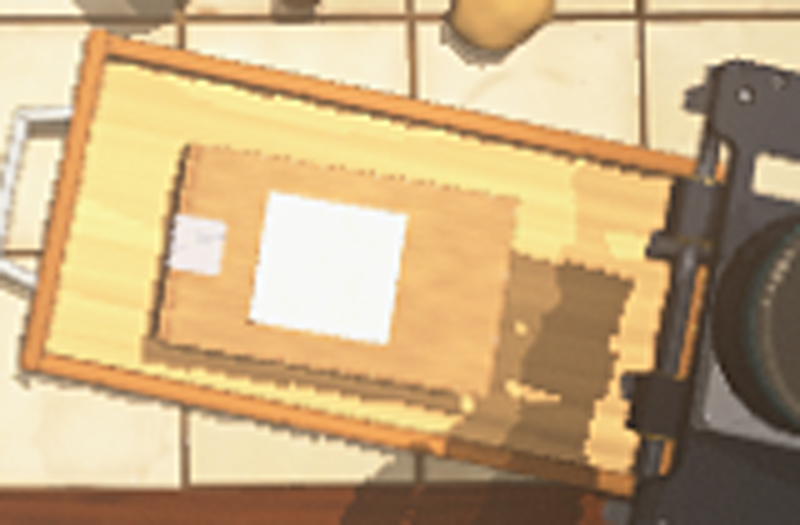

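Run:
```python
from h import *
C=cam("top")
f=lambda p:np.array(p)/5+[290,195]-0.4
B=back(f([[190,145],[518,200],[490,395],[160,345]]),.053,C)[:,:2]-TC
B=np.c_[B@ux,B@uy];print(B)
print(np.degrees(np.arctan2(*(B[0]-B[1])[::-1])),np.degrees(np.arctan2(*(B[3]-B[2])[::-1])),B.mean(0))
```

```text
[[ 0.09459525 -0.03664826]
 [-0.05428184 -0.0428386 ]
 [-0.05853088  0.0448587 ]
 [ 0.08979283  0.05321743]]
2.380998058326968 3.2254711516711887 [0.01789384 0.00464732]
```

The carton lies at tray x -0.056..+0.092 with a yaw of about 2.8°, so it needs about 47 mm. I'll lower the fingers behind its bottom end.

```bash
python3 -m inch '[[[0,0,0.25,0,0],[0,0,0.5,0,0],[0,0,0.65,0,0],[0,0,0.72,0,0],[0,0,0.72,0,0]]]'
python3 -c "
from h import *
go(-.065,.001,.025)"
python3 -m inch '[[[0.05,0,0,0,0],[0.1,0,0,0,0],[0.15,0,0,0,0],[0.2,0,0,0,0],[0.2,0,0,0,0]]]'
python3 -c "
from h import *
go(-.018,.001,.025)"
```

```text
time_s: 5.25
tcp_pos: [0.4593, -0.1558, 0.0244]
ee_rot: [-0.001, 0.779, 0.627, -0.001]
contact_force: [-0.3, -0.5, 0.4]
grip_width: 0.0471
t 5.25 tray s=-0.0996 y=0.0027 z=0.0244 yaw_err=-0.08 F=[-0.3 -0.5  0.4] w=0.047
norm shift [ 0.231  0.011 -0.004] turn -0.0004
time_s: 5.75
tcp_pos: [0.4667, -0.1263, 0.0259]
ee_rot: [0.0, 0.778, 0.628, 0.0]
contact_force: [0.8, -0.2, -0.1]
grip_width: 0.0468
t 5.75 tray s=-0.0693 y=0.0017 z=0.0259 yaw_err=-0.03 F=[ 0.8 -0.2 -0.1] w=0.047
norm shift [0.342 0.004 0.006] turn -0.0001
```

```bash
python3 -m inch '[[[0.04,0,0,0,0],[0.08,0,0,0,0],[0.12,0,0,0,0],[0.16,0,0,0,0],[0.2,0,0,0,0]]]'
python3 -m inch '[[[0.03,0,0,0,0],[0.06,0,0,0,0],[0.08,0,0,0,0],[0.1,0,0,0,0],[0.1,0,0,0,0]]]'
python3 - <<'E'
from h import *
go(-.018,.001,.025)
for n in("scene","top"):
    c=cam(n)[0]["frame"][:,:,::-1]
    a=c[150:270,260:400] if n=="scene" else c[195:300,290:450]
    cv2.imwrite(f"pics/{n}5.png",cv2.resize(a,None,fx=5,fy=5,interpolation=cv2.INTER_CUBIC))
E
```

```text
time_s: 6.25
tcp_pos: [0.4732, -0.0979, 0.0256]
ee_rot: [0.0, 0.779, 0.627, 0.0]
contact_force: [0.4, -2.1, 2.4]
grip_width: 0.0467
time_s: 6.75
tcp_pos: [0.476, -0.0828, 0.0253]
ee_rot: [-0.0, 0.779, 0.627, 0.0]
contact_force: [0.9, 0.2, -0.8]
grip_width: 0.047
t 6.75 tray s=-0.0248 y=0.0018 z=0.0253 yaw_err=-0.12 F=[ 0.9  0.2 -0.8] w=0.047
norm shift [0.045 0.005 0.002] turn -0.0006
```

View pics/scene5.png

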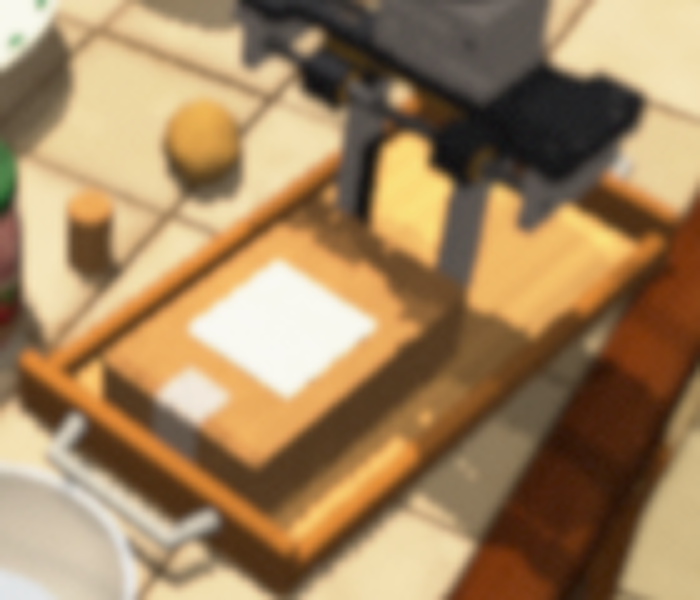

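View pics/top5.png

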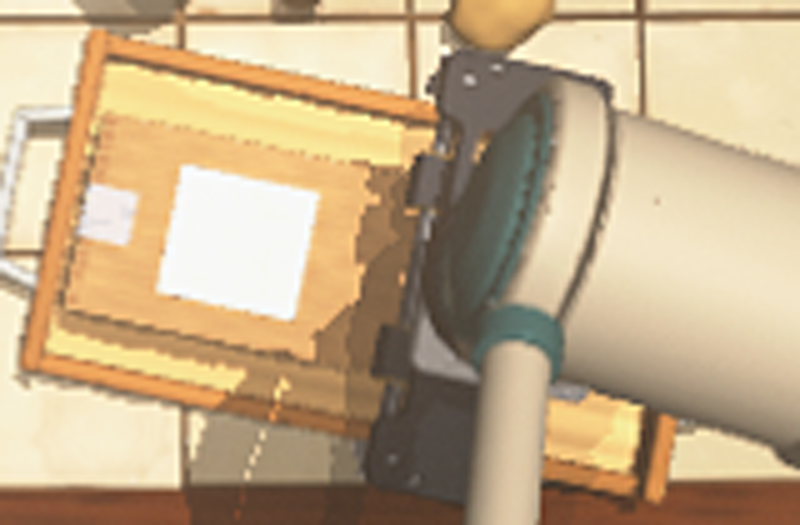

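The top end is now close to the end wall: carton corners at crop (100,112) and (65,310), against the wall's inner edge at x ≈ 100 and x ≈ 50. I'll inch forward until the force shows contact.

```bash
python3 -m inch '[[[0.015,0,0,0,0],[0.03,0,0,0,0],[0.04,0,0,0,0],[0.05,0,0,0,0],[0.05,0,0,0,0]]]'
python3 -c "
from h import *
st()"
```

```text
time_s: 7.35
tcp_pos: [0.4772, -0.079, 0.0256]
ee_rot: [0.002, 0.778, 0.628, -0.002]
contact_force: [-3.6, -10.9, 1.2]
grip_width: 0.047
t 7.35 tray s=-0.0208 y=0.0015 z=0.0256 yaw_err=0.06 F=[ -3.6 -10.9   1.2] w=0.047
```

The force holds at about 11 N, well above sliding friction, so the carton is against the wall. I'll press slightly more to square it, then retreat.

```bash
python3 -m inch '[[[0.01,0,0,0,0],[0.015,0,0,0,0],[0.015,0,0,0,0]]]'
python3 -m inch '[[[-0.1,0,0,0,0],[-0.2,0,0,0,0],[-0.35,0,0,0,0],[-0.5,0,0,0,0],[-0.5,0,0,0,0]]]'
python3 -m inch '[[[0,0,-0.33,0,0],[0,0,-0.66,0,0],[0,0,-1,0,0],[0,0,-1,0,0]]]'
python3 -m inch '[[[-0.3,0,0,0,0],[-0.6,0,0,0,0],[-0.9,0,0,0,0],[-0.9,0,0,0,0]]]'
python3 - <<'E'
from h import *
st()
for n in("scene","top"):
    c=cam(n)[0]["frame"][:,:,::-1]; cv2.imwrite(f"pics/{n}6full.png",c)
    a=c[150:270,260:400] if n=="scene" else c[195:300,290:450]
    cv2.imwrite(f"pics/{n}6.png",cv2.resize(a,None,fx=5,fy=5,interpolation=cv2.INTER_CUBIC))
E
```

```text
time_s: 7.65
tcp_pos: [0.4772, -0.079, 0.0258]
ee_rot: [0.003, 0.778, 0.629, -0.004]
contact_force: [-4.4, -17.4, 0.9]
grip_width: 0.047
time_s: 8.15
tcp_pos: [0.4622, -0.1489, 0.0255]
ee_rot: [0.0, 0.78, 0.626, 0.0]
contact_force: [0.3, -1.0, -0.1]
grip_width: 0.0473
time_s: 8.55
tcp_pos: [0.4665, -0.148, 0.182]
ee_rot: [0.006, 0.779, 0.627, 0.003]
contact_force: [0.8, -0.5, -0.3]
grip_width: 0.0467
time_s: 8.95
tcp_pos: [0.4327, -0.2828, 0.1744]
ee_rot: [0.0, 0.78, 0.625, -0.001]
contact_force: [1.5, -0.1, -1.2]
grip_width: 0.047
t 8.95 tray s=-0.2294 y=0.0019 z=0.1744 yaw_err=-0.37 F=[ 1.5 -0.1 -1.2] w=0.047
```

View pics/scene6.png

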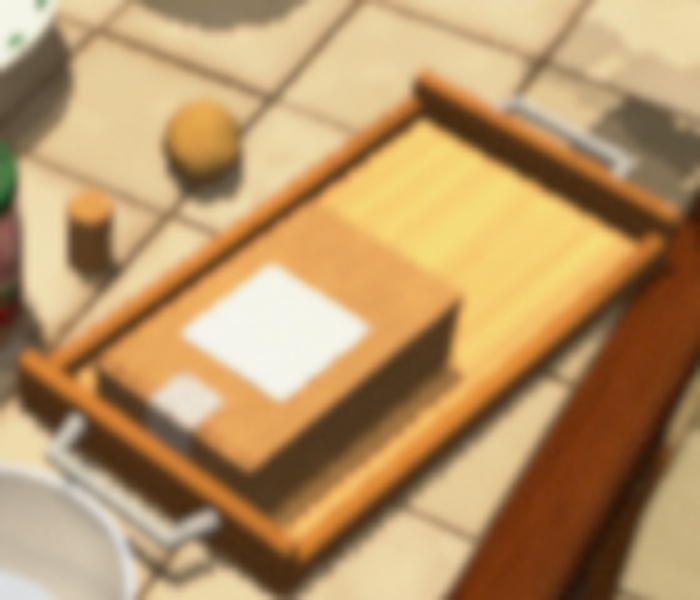

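View pics/top6.png

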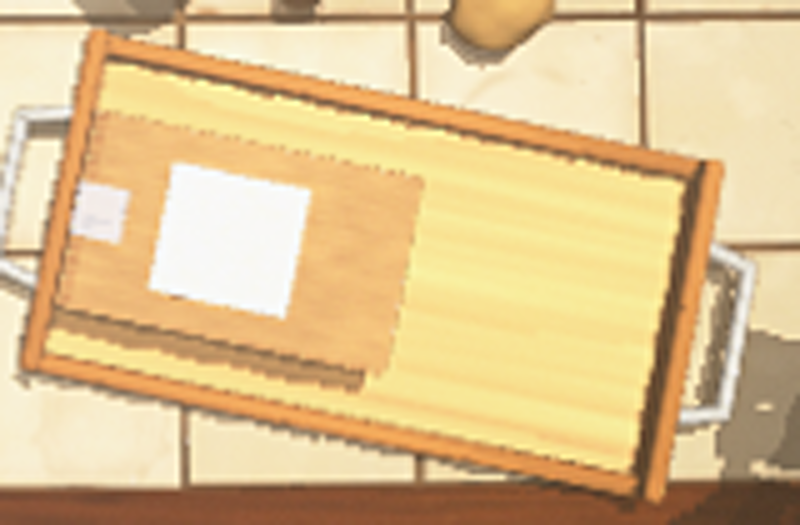

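View pics/top6full.png

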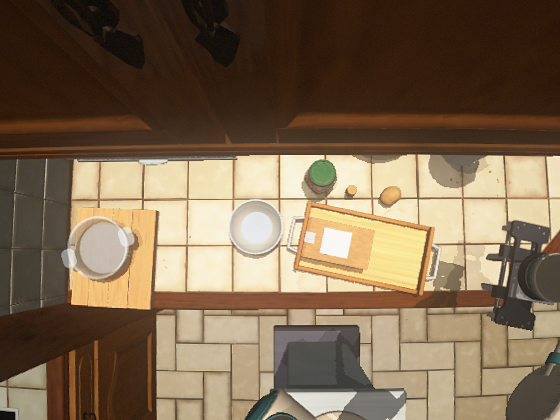

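The carton lies flat with its top end at the end wall. Corners in the top crop are about (92,112), (423,178), (387,372) and (58,310). The jar, cork, potato and bowl look unmoved.

Run:
```python
from h import *
C=cam("top")
f=lambda p:np.array(p)/5+[290,195]-0.4
tf=lambda q:np.c_[(q[:,:2]-TC)@ux,(q[:,:2]-TC)@uy]
B=tf(back(f([[92,112],[423,178],[387,372],[58,310]]),.053,C));print(B)
print(np.degrees(np.arctan2(*(B[0]-B[1])[::-1])),np.degrees(np.arctan2(*(B[3]-B[2])[::-1])),B.mean(0))
print('outer wall corners',tf(back(f([[92,30],[723,160],[657,503],[22,372]]),.034,C)))
S=cam("scene");g=lambda p:np.array(p)/5+[260,150]-.4
print('scene',tf(back(g([[98,365],[247,475],[458,300],[322,205]]),.053,S)))
print('scene wall outer',tf(back(g([[20,355],[295,553]]),.034,S)))
a=cv2.imread('pics/top0.png').astype(int);b=cv2.imread('pics/top6full.png').astype(int)
for n,(x,y,w) in dict(jar=(321,178,18),cork=(351,190,7),pot=(390,196,12),bowl=(256,227,32)).items():
    print(n,abs(a-b)[y-w:y+w,x-w:x+w].mean())
```

```text
[[ 0.140436   -0.04207111]
 [-0.01048013 -0.04370821]
 [-0.01141521  0.04421482]
 [ 0.13724078  0.04742899]]
0.621505324191192 1.2386287315545381 [0.06394536 0.00146612]
outer wall corners [[ 0.14755407 -0.08061246]
 [-0.14846908 -0.08206117]
 [-0.14750727  0.07736743]
 [ 0.14683404  0.07820217]]
scene [[ 0.13869466 -0.03714468]
 [ 0.14053774  0.04998225]
 [-0.00564418  0.04962658]
 [-0.01139271 -0.03442402]]
scene wall outer [[ 0.14551006 -0.07824976]
 [ 0.14521633  0.08213058]]
jar 0.9637345679012346
cork 0.8503401360544217
pot 0.8252314814814815
bowl 0.6692708333333334
```

```bash
python3 -m inch '[[[0,0,0,0,0],[0,0,0,0,0],[0,0,0,0,0]]]'
python3 -c "
from bench import bot
print(bot.close_job())"
```

```text
time_s: 9.45
tcp_pos: [0.4336, -0.2782, 0.1756]
ee_rot: [0.0, 0.778, 0.628, 0.0]
contact_force: [-0.8, 0.5, 0.0]
grip_width: 0.0468
the job is handed in; nothing more can be done
None
```

I toppled the carton with a slow two-finger push near its top, then slid it along the tray floor from its bottom end until it met the end wall. I backed the arm clear and handed the job in at about 9.5 s; the hand-in gives no verdict.

- **Contact with the wall:** the push force rose to about 11 N, and to about 18 N when I pressed a little more, while the fingers stopped moving. That shows the carton was seated.
- **Final position:** both cameras put the carton's top end at tray x ≈ 0.139 m; it must be above 0.132 m. The carton looks flat in both views. The top view gives about 1° off square to the tray.
- **Other objects:** the image areas around the jar, cork, potato and bowl match the first picture to within noise, so nothing moved.
- **Disagreements:** the two views differ by about 5 mm across the tray. The outer tray corners measured 2–5 mm inside nominal along the tray and up to about 3 mm off across it. Those offsets are smaller than the roughly 7 mm margin, and the force reading independently shows contact with the wall.

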